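# Take the jar carrier off the safety hook

## Task

Take the jar carrier down off the safety hook: ease it back so that its bar presses the sprung keeper fully open, lift the bar out through the gap, and draw the carrier off over the hook's tip, without ever forcing it (no more than 20 N against the hook), and without pushing on the hook or keeper with the gripper itself. Keep the carrier upright all the while and set it down gently in the middle of the rubber mat, and let go. Leave the other goods on the counter alone.

Things in the scene. Friction and masses are not known exactly. Their poses are not given: they have to be found in the camera images.
- carrier: Rigid jar carrier, 0.4 to 0.65 kg: black tray (74 mm in x, 130 in y, 22 high) holding six fixed jars (tops at z = 60 mm), two steel uprights at y = -62 and +62 mm, 188 mm high, and between them a square hanging bar (z = 135 mm) with a handle above it (z = 186 mm). Origin: centre of the tray's underside, z up. Starts hung on the hook, underside 60 mm above the counter, its x along the hook within 0.04 rad.
- carrier_grip (a point): Centre of the carrier's rubber handle block: 16 mm thick in the carrier's x (grip across this), 70 mm long in y, 32 mm high. The hook's nose passes under it, its top 32 mm below this point: fingers must not reach further down than that.
- carrier_bar (a point): Middle of the carrier's square hanging bar: steel, 12 by 12 mm, along the carrier's y, 51 mm below the handle's centre. At the start it lies loose on the hook's prong, under the nose, and in front of the keeper.
- stand: Fixed stand with the safety hook. Origin: on the counter under the middle of the hook's throat; +x runs along the hook from its tip back to the post (24 by 30 mm, x = 122 mm), z up. Hook: 12 mm wide, on y = 0; level prong, top at z = 189 mm, 10 mm thick. The hook is clamped in the post's sleeve at an unmeasured setting: tip, nose and keeper are together off by up to 16 mm either way along x.
- tip_nominal (a point): Fixed to the stand: the hook tip's outer face, nominally (really up to 16 mm nearer or farther along the stand's x). The tip is an upright 8 mm thick from the prong up to the nose. Lifted over the nose, the carrier comes off towards the stand's -x once its bar has passed the tip. The jars meet the prong's underside if the bar is raised 59 mm or more from where it lay.
- nose_nominal (a point): Fixed to the stand: lower edge of the nose's end, nominally (really up to 16 mm off along the stand's x). The nose is a level bar, 6 mm thick (underside z = 208 mm, top 214 mm), reaching back from the tip over the hanging bar. Behind its end the bar can rise straight up once the keeper is pressed open; it must rise 29 mm or more from the prong to pass over nose and keeper.
- keeper_nominal (a point): Fixed to the stand: shut keeper's front face at bar height, nominally (up to 16 mm off along x). Brass flap 26 mm wide, upright behind the nose, hinge z = 165 mm, top z = 216 mm; the bar pushes its top towards the post: 2 N at first, 3.5 N just before its solid stop (0.55 rad), 15 mm after first touch. The bar is clear of the nose's end 11 mm after first touch. Springs shut by itself.
- mat: Fixed black rubber mat flat on the counter, 200 mm in x, 240 mm in y, 5 mm thick. Origin: centre of its underside, so its top is at z = 5 mm.
- paint_jar: Bystander: paint jar, 44 mm in diameter, 55 mm tall, standing behind the mat. Origin: centre of its underside.
- spray_can: Bystander: spray can, 52 mm in diameter, 150 mm tall, standing behind and beside the hook stand. Origin: centre of its underside.
- thinner_bottle: Bystander: small bottle, 42 mm in diameter, 75 mm tall, standing beside the hanging carrier. Origin: centre of its underside.
Things that resemble listed ones, but are neither listed nor needed, are in the scene too. Of the things that look like the carrier, the smallest one is meant.

How it is judged:
By the outcome, as a careful person would: the job done as asked, in the order asked, and still so for the second after the job is handed in, with the robot touching nothing.
It also fails if it takes over 70 s, if anything falls off the work surface, if the arm or the gripper's body presses on something with over 40 N, if the wrist force passes 120 N, or if a joint passes its speed limit or range.

## Robot

A 6-joint arm with a two-finger parallel gripper is mounted at the origin on the work surface. World frame = base frame: x ahead of the robot, y to its left, z up, the work surface at z = 0. Lengths are in m, angles in degrees, forces in N, time in s.
With the tool pointing down it reaches from about 0.25 to 0.8 m from the base axis. Payload 8.5 kg.
Tool frame: the origin (TCP) lies at the very end of the fingers, on their centre line; the grasp point (between the pads) lies 19 mm behind it; x points along the fingers, y is the direction in which the jaws open and shut, and the axes are right-handed (so a half turn about x gives the same grasp; the last joint's range is limited). The gripper opens to 85 mm and grips with 20 to 120 N. Pads are 22 mm wide; open, the fingers measure 114 mm over their backs; the gripper's body (76 mm by 85 mm) begins 54 mm behind the grasp point. The pads swing forward as they close: fully open they stand 13 mm farther back than shut.
Start: joints at [70.703, 13.648, -0.773, 75.585, 0, 90], TCP at [0.173, 0.495, 0.231] pointing down, gripper open.
Joint ranges: [-152.45, 152.45], [-59.26, 108.67], [-65.41, 83.53], [-104.44, 129.93], [-82.83, 76.93], [-180, 180]. Speed limits (degrees/s): [127.2, 127.2, 159.86, 180, 180, 180].

## Interface

Orientations are given as a 3x3 rotation matrix whose columns are the frame's x, y, z axes.
In Python, from workcell import env gives the robot as it stands.
- The arm moves only by the shell command python3 -m pendant 'ROWS' [OPENING] [FORCE]. ROWS is JSON, a list that holds one entry, the list of rows, each a list of 4 numbers: the shift along the tool's x, y, z in cm, then the turn about the tool's x in rad. In form: [[[tx, ty, tz, yaw], ...]]. A call has 1 to 5 rows; each row is the pose to reach, as a shift and turn from the pose measured when the call began, along the tool's axes at that moment; what a row does not reach only later rows make up. A row lasts 1/10 s, in which the tool goes at most 50 mm and 8.59 degrees, less where a joint would pass 70% of its speed; a pose out of reach is approached as far as the arm can. A call with a gripper value outside its range is refused whole. OPENING is the opening, from 0 (shut) to 1 (fully open), set as the call begins (- or left out, the last holds). The fingers move at their own pace and stop on an object; FORCE is the grip in N (left out, the last holds). Time passes only in rows, so rows that repeat a pose let the fingers close. It gives the time, the measured TCP pose, the force and the opening at its end, in the units of the state.
- env.observe(): the state, without advancing time (a new reading comes with each control period).
- env.camera(name): name is "scene" or "side" or "wrist"; returns a dict with "img" (480x640x3 uint8, blue, green, red), "K" (3x3 intrinsics, pixels), "D" ([k1, k2, p1, p2, k3] as OpenCV has them; the pictures are not rectified), "extrinsics" (4x4, takes a point from world to camera coordinates). Camera axes: x right, y down, z forward; pixel columns grow to the right and rows downward; lengths in m; the calibration is good to about 2 mm. A picture is of the moment at which its call begins. There is no depth.
- env.hand_in(): hands the job in, once; it reports no verdict.
The state is a dict: "time": time; "joint_pos": joint angles; "qvel": joint speeds; "joint_torque": joint torques, N m; "eef_pos": TCP position; "tool_rot": TCP orientation; "contact_force": force on the tool from outside, world axes, zero at the start; "torque": the same for the moment, N m; "opening": finger opening in m.
Only numpy, scipy, OpenCV 4.12 (cv2) and the standard library are available. Lean on these libraries where they do the work, as an engineer would, in place of code of your own. Each camera call takes 0.05 s, during which the arm holds its last target.

## Working session

There is one attempt and no reset: what is moved stays moved. The work goes in short steps, Python scripts to look and compute and a shell command to move; the robot and the scene stay as the last step left them, time stands still between calls to the robot, and variables do not carry over. Pictures are saved under pics/ and viewed, and the job is handed in when it is done.

```bash
ls; mkdir -p pics; python3 - <<'E'
from workcell import env
import cv2,numpy as np
s=env.observe()
for k,v in s.items(): print(k,np.round(v,4).tolist())
for n in ["scene","side","wrist"]:
    c=env.camera(n); cv2.imwrite(f"pics/{n}0.png",c["img"])
    print(n,np.round(c["K"],1).tolist(),np.round(c["D"],4).tolist()); print(np.round(c["extrinsics"],4).tolist())
E
```

```text
pics
time 0.0
joint_pos [70.705, 13.681, -0.8171, 75.5824, 0.0008, 90.0002]
qvel [0.0853, 0.0472, -0.0392, -0.1296, 0.0737, 0.0218]
joint_torque [0.0, -53.8777, 34.6443, 0.0184, -0.0001, 0.0]
eef_pos [0.1733, 0.4951, 0.2307]
tool_rot [[-0.0005, 0.3304, 0.9438], [-0.0013, 0.9438, -0.3304], [-1.0, -0.0014, -0.0]]
contact_force [-0.2649, -0.1112, -0.2742]
torque [0.021, 0.0271, 0.0055]
opening 0.0854
scene [[483.7, 0.0, 315.1], [0.0, 483.7, 240.2], [0.0, 0.0, 1.0]] [-0.0852, 0.0, 0.0, 0.0, 0.0]
[[0.0726, 0.9973, -0.0066, 0.022], [0.8428, -0.0649, -0.5344, -0.3562], [-0.5334, 0.0332, -0.8452, 1.7061], [0.0, 0.0, 0.0, 1.0]]
side [[480.5, 0.0, 328.5], [0.0, 480.5, 236.7], [0.0, 0.0, 1.0]] [0.0348, 0.0, 0.0, 0.0, 0.0]
[[0.997, -0.0765, 0.0145, -0.5392], [-0.0298, -0.5465, -0.8369, 0.117], [0.0719, 0.834, -0.5471, 1.1478], [0.0, 0.0, 0.0, 1.0]]
wrist [[414.6, 0.0, 320.9], [0.0, 414.6, 235.7], [0.0, 0.0, 1.0]] [-0.0521, 0.0, 0.0, 0.0, 0.0]
[[0.3296, 0.9441, -0.002, -0.5246], [0.8962, -0.3122, 0.3152, -0.0417], [0.2969, -0.1057, -0.949, 0.3807], [0.0, 0.0, 0.0, 1.0]]
```

View pics/scene0.png

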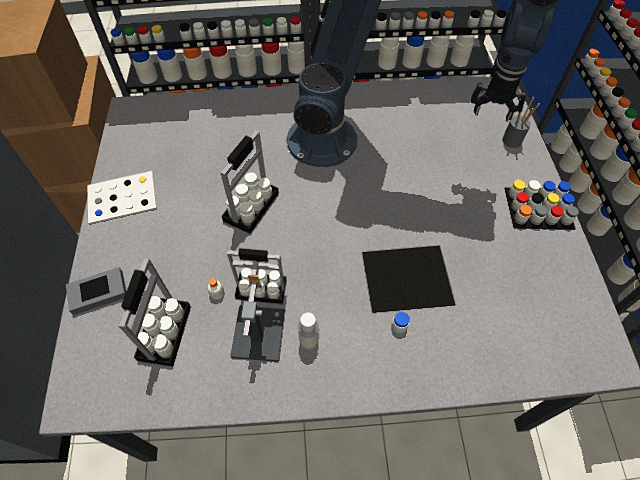

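View pics/side0.png

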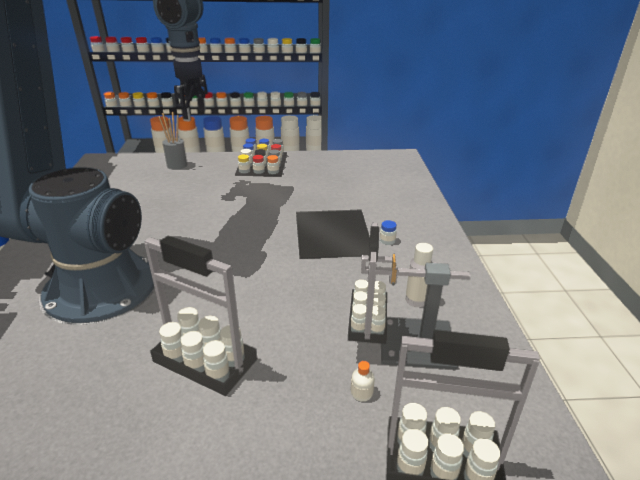

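View pics/wrist0.png

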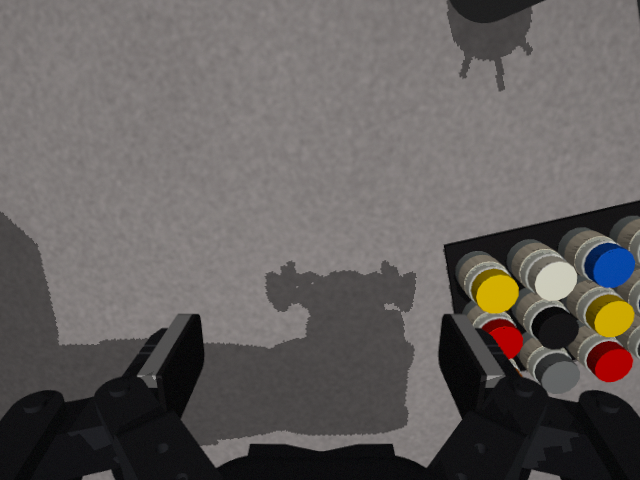

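The scene view shows the mat at about (408,278). The hung carrier is at (258,275), with the stand behind it at (257,330). The thinner bottle is at (215,290), the spray can at (308,330) and the paint jar at (401,325). The two larger lookalikes are at (250,185) and (155,315). I'll zoom in to pick points.

```bash
python3 - <<'E'
import cv2
a=cv2.imread("pics/scene0.png"); b=cv2.imread("pics/side0.png")
cv2.imwrite("pics/zs.png",cv2.resize(a[235:370,195:345],None,fx=5.2,fy=4.4,interpolation=cv2.INTER_CUBIC)[:600,:780])
cv2.imwrite("pics/zd.png",cv2.resize(b[215:365,335:485],None,fx=4,fy=4,interpolation=cv2.INTER_CUBIC))
E
```

```text
(no output)
```

View pics/zs.png

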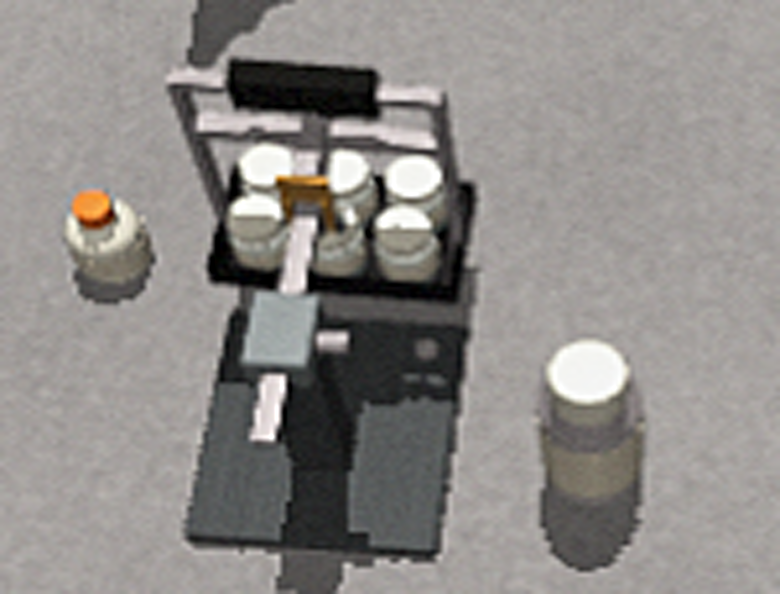

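View pics/zd.png

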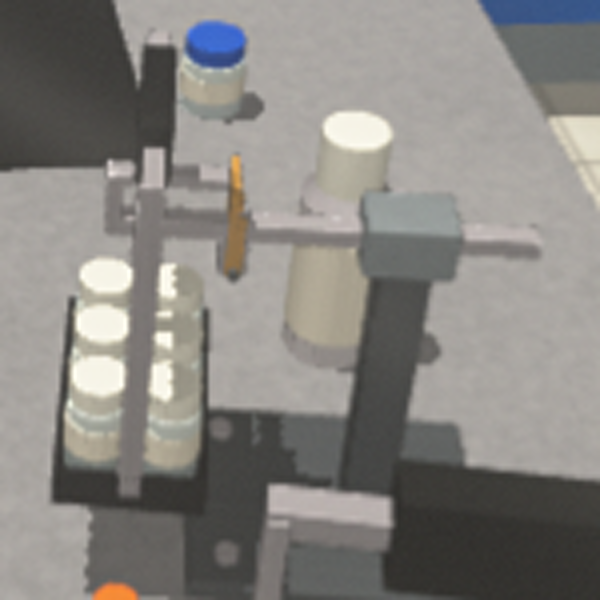

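```bash
cat > h.py <<'E'
import numpy as np,cv2
from scipy.optimize import least_squares
from workcell import env
def proj(c,P):
    P=np.atleast_2d(np.asarray(P,float)); E=np.array(c["extrinsics"])
    r,_=cv2.Rodrigues(E[:3,:3]); return cv2.projectPoints(P,r,E[:3,3],np.array(c["K"]),np.array(c["D"]))[0][:,0]
def ray(c,uv):
    E=np.array(c["extrinsics"]); p=cv2.undistortPoints(np.array([[uv]],float),np.array(c["K"]),np.array(c["D"]))[0,0]
    R=E[:3,:3]; return -R.T@E[:3,3], R.T@np.array([p[0],p[1],1])
def atz(c,uv,z):
    o,d=ray(c,uv); return o+d*(z-o[2])/d[2]
def aty(c,uv,y):
    o,d=ray(c,uv); return o+d*(y-o[1])/d[1]
def body(p,Q,z0):
    x,y,t=p; R=np.array([[np.cos(t),-np.sin(t),0],[np.sin(t),np.cos(t),0],[0,0,1]])
    return np.asarray(Q)@R.T+[x,y,z0]
def fit(obs,z0,p0):
    f=lambda p: np.concatenate([(proj(c,body(p,[q],z0))[0]-uv) for c,q,uv in obs])
    s=least_squares(f,p0,loss='soft_l1'); return s.x,f(s.x).reshape(-1,2)
E
python3 - <<'E'
from h import *
S=env.camera("scene");D=env.camera("side")
for n,c in(("s",S),("d",D)): print(n,ray(c,(320,240))[0])
s=lambda u,v:(195+u/5.2-.4,235+v/4.4-.4)
d=lambda u,v:(335+u/4-.4,215+v/4-.4)
obs=[(S,(.037,-.065,0),s(212,278)),(S,(.037,.065,0),s(462,298)),
(S,(-.008,-.035,.202),s(232,60)),(S,(-.008,.035,.202),s(378,70)),(S,(.008,-.035,.170),s(230,103)),(S,(.008,.035,.170),s(375,112)),
(D,(-.037,-.065,0),d(55,500)),(D,(.037,-.065,0),d(203,510))]
p,r=fit(obs,.06,[.5,-.2,0]); print("carrier",p.round(4)); print(r.round(1).tolist())
print("tray from scene",atz(S,s(212,278),.06),atz(S,s(462,298),.06))
print("tray from side",atz(D,d(55,500),.06),atz(D,d(203,510),.06))
yc=p[1]
for nm,uv,z in (("tip near top",d(108,172),.214),("tip near bot",d(107,232),.179),("nose end lower near",d(226,186),.208),("keeper top left",d(232,155),.216),("keeper hinge left",d(227,272),.165)):
    print(nm,atz(D,uv,z).round(4), aty(D,uv,yc-.006).round(4))
print("mat",[atz(S,uv,.005).round(3).tolist() for uv in((362,250),(441,246),(454,305),(372,311))])
for nm,uv,z in (("bottle cap",s(93,205),.075),("spray top",s(588,372),.15),("paint",(401,317),.055)): print(nm,atz(S,uv,z).round(3))
# sleeve / base plate
print("sleeve top",[atz(S,s(*q),.21).round(3).tolist() for q in((258,292),(320,296),(243,360),(306,368))])
print("hook rear end",atz(S,s(265,440),.189), "base rear", atz(S,s(187,540),.0),atz(S,s(437,552),0))
E
```

```text
s [ 1.20857127 -0.10167027  1.25186973]
d [ 0.45853795 -0.93452646  0.73368099]
carrier [ 0.6019 -0.2141 -0.1586]
[[0.2, 1.0], [-0.5, 0.2], [-0.5, -1.5], [0.2, -1.7], [0.6, 1.1], [1.1, 1.1], [-1.2, 0.4], [0.4, 0.6]]
tray from scene [ 0.6249811  -0.28475177  0.06      ] [ 0.64812393 -0.15446743  0.06      ]
tray from side [ 0.55749987 -0.27164071  0.06      ] [ 0.62774321 -0.28249971  0.06      ]
tip near top [ 0.5827 -0.2165  0.214 ] [ 0.5821 -0.2201  0.2166]
tip near bot [ 0.5841 -0.2166  0.179 ] [ 0.5834 -0.2201  0.1817]
nose end lower near [ 0.6375 -0.2224  0.208 ] [ 0.6381 -0.2201  0.2063]
keeper top left [ 0.6422 -0.209   0.216 ] [ 0.6394 -0.2201  0.224 ]
keeper hinge left [ 0.6398 -0.2325  0.165 ] [ 0.643  -0.2201  0.155 ]
mat [[0.468, 0.086, 0.005], [0.472, 0.327, 0.005], [0.668, 0.323, 0.005], [0.668, 0.089, 0.005]]
bottle cap [ 0.577 -0.346  0.075]
spray top [ 0.74  -0.093  0.15 ]
paint [0.713 0.156 0.055]
sleeve top [[0.708, -0.241, 0.21], [0.713, -0.212, 0.21], [0.747, -0.247, 0.21], [0.754, -0.219, 0.21]]
hook rear end [ 0.78477187 -0.24006294  0.189     ] base rear [ 0.77129627 -0.30495953  0.        ] [ 0.78776608 -0.17659528  0.        ]
```

Fit: carrier at about (0.602, -0.214), yaw -0.16 rad, and the mat centre at about (0.569, 0.206). The tip's outer face is at about x 0.583 and the keeper at about 0.64. Next I'll raise the tool and turn it.

```bash
python3 -m pendant '[[[-4,0,0,0.14],[-8,0,0,0.28],[-12,0,0,0.42],[-16,0,0,0.56],[-17,0,0,0.70]]]' 1
python3 -m pendant '[[[0,0,0,0.14],[0,0,0,0.28],[0,0,0,0.42],[0,0,0,0.56],[0,0,0,0.69]]]'
cat >> h.py <<'E'
def togo(P,yaw_dir=None):
    s=env.observe(); R=np.array(s["tool_rot"]); e=np.array(s["eef_pos"])
    print("t",s["time"],"eef",e.round(4),"F",np.round(s["contact_force"],2),"T",np.round(s["torque"],2),"open",round(float(s["opening"]),4),"J",np.round(s["joint_pos"],1).tolist())
    print("tool cm",(R.T@(np.asarray(P)-e)*100).round(2))
    if yaw_dir is not None:
        v=R.T@np.array([np.cos(yaw_dir),np.sin(yaw_dir),0]); print("yaw",np.arctan2(v[2],v[1]).round(4))
    print("tool x",R[:,0].round(4),"y",R[:,1].round(3))
E
python3 -c "
from h import *
togo((.602,-.214,.36),-.159)"
```

```text
time: 0.75
eef_pos: [0.1737, 0.496, 0.4051]
tool_rot: [[0.002, 0.864, 0.504], [0.005, 0.504, -0.864], [-1.0, 0.004, -0.003]]
contact_force: [-0.1, -0.3, -0.4]
opening: 0.0858
time: 1.25
eef_pos: [0.1737, 0.496, 0.405]
tool_rot: [[0.002, 0.986, -0.167], [0.004, -0.167, -0.986], [-1.0, 0.001, -0.005]]
contact_force: [0.5, -1.3, 0.6]
opening: 0.0851
t 1.25 eef [0.1737 0.496  0.405 ] F [ 0.45 -1.34  0.56] T [-0.02  0.04 -0.  ] open 0.0851 J [70.7, 14.1, 25.1, 100.8, -0.0, 170.3]
tool cm [ 4.26 54.07 62.88]
yaw -0.0085
tool x [ 0.0015  0.0043 -1.    ] y [ 0.986 -0.167  0.001]
```

```bash
for i in 1 2 3; do python3 -m pendant '[[[0,3.2,3.72,0],[0,6.4,7.44,0],[0,9.6,11.16,0],[0,12.8,14.88,0],[0,16,18.6,0]]]'|head -2; done
python3 -c "
from h import *
togo((.602,-.214,.36),-.159)"
```

```text
time: 1.75
eef_pos: [0.3008, 0.2842, 0.4043]
time: 2.25
eef_pos: [0.4283, 0.0722, 0.4038]
time: 2.75
eef_pos: [0.5557, -0.1399, 0.4031]
t 2.75 eef [ 0.5557 -0.1399  0.4031] F [ 0.87  0.85 -0.23] T [ 0.05  0.01 -0.02] open 0.0853 J [-14.3, 19.6, 32.8, 103.1, 0.3, 85.3]
tool cm [4.28 5.79 6.56]
yaw -0.0083
tool x [ 0.0027  0.0048 -1.    ] y [ 0.986 -0.167  0.002]
```

```bash
python3 -m pendant '[[[0,2.9,3.3,0],[1.5,5.8,6.6,-0.008],[3,5.8,6.6,-0.008],[3,5.8,6.6,-0.008]]]'
python3 -c "
from h import *
for n in ('wrist','scene','side'):
    cv2.imwrite(f'pics/{n}1.png',env.camera(n)['img'])
togo((.602,-.214,.33),-.159)"
```

```text
time: 3.15
eef_pos: [0.602, -0.2156, 0.3693]
tool_rot: [[-0.002, 0.987, -0.16], [0.007, -0.16, -0.987], [-1.0, -0.003, -0.006]]
contact_force: [0.7, -0.0, 0.2]
opening: 0.0852
t 3.3 eef [ 0.6017 -0.2139  0.3741] F [0.55 0.24 1.05] T [-0.04 -0.03  0.03] open 0.0849 J [-19.7, 26.7, 39.7, 102.8, 0.3, 79.4]
tool cm [4.41 0.02 0.03]
yaw 0.0003
tool x [ 0.0036  0.0045 -1.    ] y [ 0.987 -0.158  0.003]
```

View pics/wrist1.png

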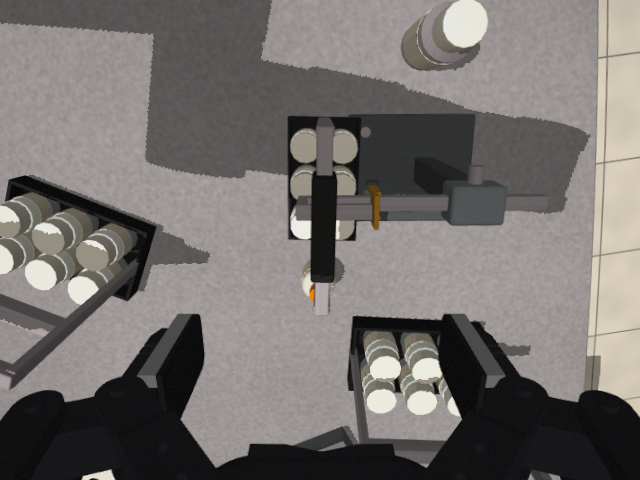

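View pics/side1.png

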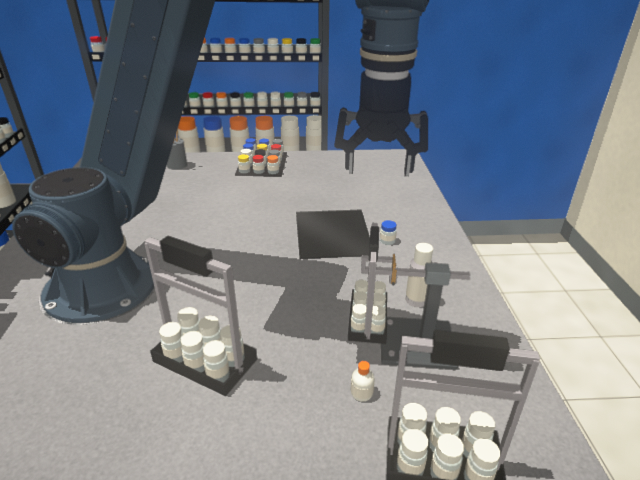

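```bash
python3 - <<'E'
import cv2
a=cv2.imread("pics/wrist1.png")
cv2.imwrite("pics/zw.png",cv2.resize(a[105:325,280:560],None,fx=2.7,fy=2.7,interpolation=cv2.INTER_CUBIC))
E
```

```text
(no output)
```

View pics/zw.png

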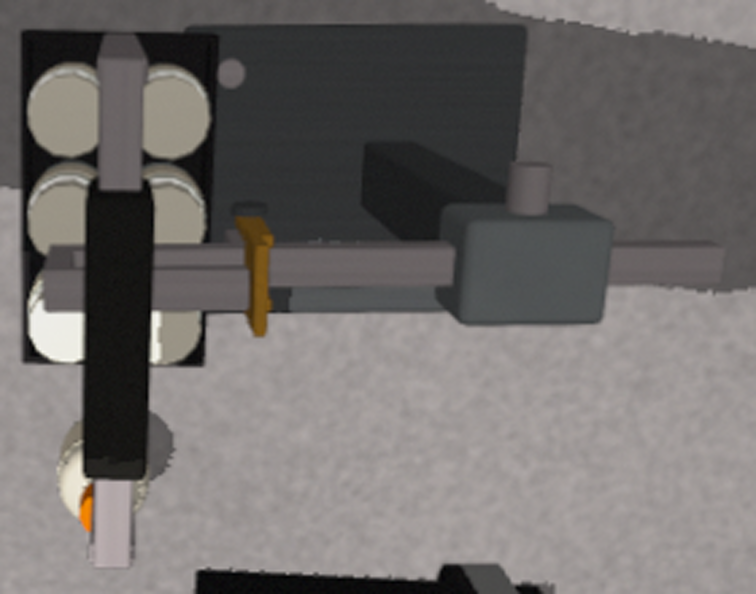

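```bash
python3 - <<'E'
from h import *
W=env.camera("wrist")
w=lambda u,v:(280+u/2.7-.4,105+v/2.7-.4)
pts=[(93,182),(154,182),(147,465),(85,465)]
P=np.array([atz(W,w(*q),.262) for q in pts]); print(P.round(4)); print("size",np.linalg.norm(P[0]-P[1]),np.linalg.norm(P[1]-P[2]),"ctr",P.mean(0).round(4))
v=(P[0]+P[1]-P[2]-P[3]); print("yaw",np.arctan2(-v[0],v[1]))
for n,q,z in(("tip a",(43,272),.214),("tip b",(43,310),.214),("nose end a",(248,270),.214),("nose end b",(248,308),.214),("keeper a",(262,232),.216),("keeper b",(254,332),.216),("hook rear a",(722,245),.189),("rear b",(722,283),.189),("sleeve",(455,225),.2),):
    print(n,atz(W,w(*q),z).round(4))
c,s=np.cos(-.159),np.sin(-.159)
obs=[(W,(-.008,.035,.202),w(93,182)),(W,(.008,.035,.202),w(154,182)),(W,(.008,-.035,.202),w(147,465)),(W,(-.008,-.035,.202),w(85,465)),
 (W,(-.037,.065,.022),w(22,33)),(W,(.037,.065,.022),w(218,36)),(W,(-.037,-.065,.022),w(24,360))]
p,r=fit(obs,.06,[.6,-.21,-.16]);print(p.round(4),r.round(1).tolist())
E
```

```text
[[ 0.604  -0.1752  0.262 ]
 [ 0.6178 -0.1774  0.262 ]
 [ 0.6058 -0.2467  0.262 ]
 [ 0.5907 -0.2442  0.262 ]]
size 0.013944734938010676 0.07030442107538759 ctr [ 0.6046 -0.2109  0.262 ]
yaw -0.18092047703475791
tip a [ 0.5844 -0.2054  0.214 ]
tip b [ 0.5825 -0.2163  0.214 ]
nose end a [ 0.6409 -0.2139  0.214 ]
nose end b [ 0.6395 -0.2248  0.214 ]
keeper a [ 0.6458 -0.2033  0.216 ]
keeper b [ 0.6402 -0.2314  0.216 ]
hook rear a [ 0.7873 -0.2352  0.189 ]
rear b [ 0.7874 -0.2473  0.189 ]
sleeve [ 0.703  -0.2137  0.2   ]
[ 0.6048 -0.2113 -0.1792] [[-1.3, 0.6], [2.0, 1.1], [1.0, 0.5], [0.1, 0.1], [-0.6, -3.5], [-0.1, -3.0], [-1.1, -2.4]]
```

```bash
python3 -c "
from h import *
togo((.604,-.2125,.229),-.168)"
python3 -m pendant '[[[2,-0.1,-0.2,0.005],[4,0.2,-0.2,0.01],[6,0.2,-0.2,0.01],[8,0.2,-0.2,0.01],[10,0.2,-0.2,0.01]]]'
python3 -c "
from h import *
togo((.604,-.2125,.229),-.168)"
```

```text
t 3.35 eef [ 0.6018 -0.2137  0.3745] F [-0.36  0.17  0.79] T [0.02 0.03 0.  ] open 0.0856 J [-19.7, 26.7, 39.7, 102.8, 0.3, 79.4]
tool cm [14.55  0.15 -0.08]
yaw 0.0096
tool x [ 0.0045  0.0042 -1.    ] y [ 0.987 -0.158  0.004]
time: 3.85
eef_pos: [0.6046, -0.2107, 0.2758]
tool_rot: [[0.007, 0.986, -0.166], [0.003, -0.166, -0.986], [-1.0, 0.006, -0.004]]
contact_force: [0.2, -0.7, 0.2]
opening: 0.0852
t 3.85 eef [ 0.6046 -0.2107  0.2758] F [ 0.16 -0.68  0.2 ] T [-0.05  0.04 -0.01] open 0.0852 J [-19.4, 24.9, 22.3, 87.1, 0.3, 80.2]
tool cm [ 4.68 -0.05  0.21]
yaw 0.0009
tool x [ 0.0071  0.0033 -1.    ] y [ 0.986 -0.166  0.006]
```

```bash
python3 -m pendant '[[[1.5,0,0.1,0],[3,0,0.2,0],[4,0,0.2,0],[4.6,0,0.2,0],[4.6,0,0.2,0]]]'
python3 -c "
from h import *
togo((.604,-.2125,.229),-.168)
for n in ('wrist','side'):
    cv2.imwrite(f'pics/{n}2.png',env.camera(n)['img'])
a=cv2.imread('pics/side2.png');cv2.imwrite('pics/zd2.png',cv2.resize(a[170:350,300:500],None,fx=3.3,fy=3.3,interpolation=cv2.INTER_CUBIC))"
```

```text
time: 4.35
eef_pos: [0.6044, -0.2121, 0.2299]
tool_rot: [[0.007, 0.986, -0.166], [0.003, -0.166, -0.986], [-1.0, 0.006, -0.004]]
contact_force: [0.7, 0.8, -0.0]
opening: 0.0855
t 4.35 eef [ 0.6044 -0.2121  0.2299] F [ 0.66  0.79 -0.  ] T [ 0.03 -0.03 -0.01] open 0.0855 J [-19.5, 25.1, 16.0, 80.6, 0.3, 80.1]
tool cm [ 0.09 -0.04  0.05]
yaw 0.0014
tool x [ 0.0071  0.0033 -1.    ] y [ 0.986 -0.166  0.006]
```

View pics/zd2.png

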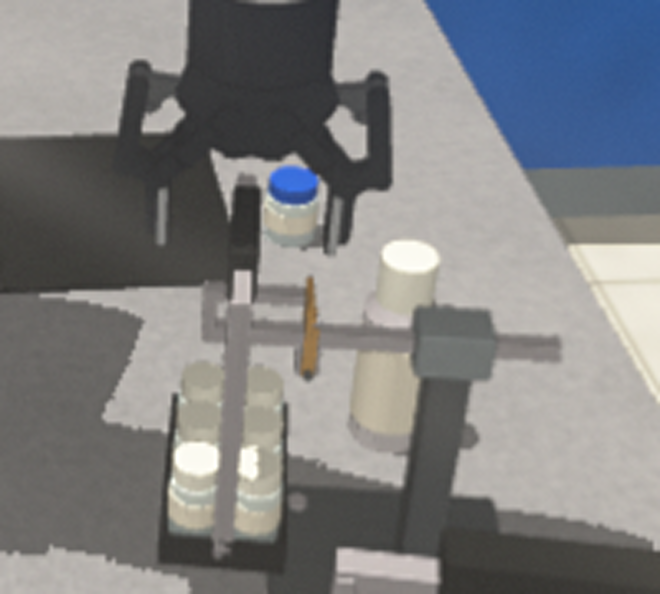

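View pics/wrist2.png

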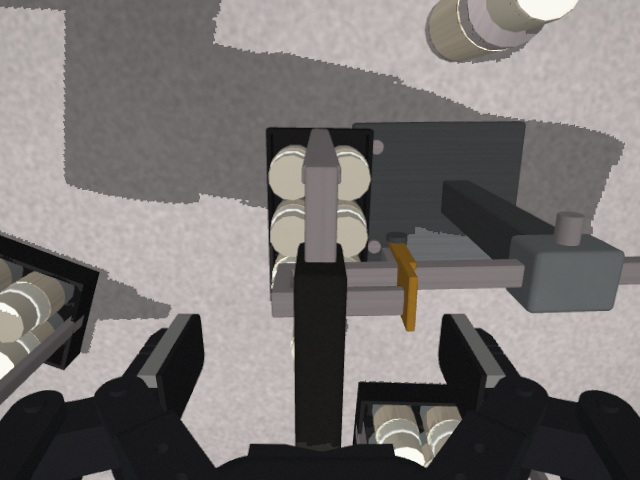

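The fingers straddle the handle block, which spans x 295 to 345 in the wrist view, and they're clear of the hook. I'll close the gripper.

```bash
python3 -m pendant '[[[0,0,0,0],[0,0,0,0],[0,0,0,0],[0,0,0,0],[0,0,0,0]]]' 0 80
python3 -m pendant '[[[0,0,0,0],[0,0,0,0],[0,0,0,0]]]'
python3 -c "
from h import *
togo((.604,-.2125,.2315),-.168)
a=env.camera('side')['img'];cv2.imwrite('pics/zd3.png',cv2.resize(a[170:350,300:500],None,fx=3.3,fy=3.3,interpolation=cv2.INTER_CUBIC))"
```

```text
time: 4.95
eef_pos: [0.6045, -0.2124, 0.2308]
tool_rot: [[0.008, 0.986, -0.166], [0.003, -0.166, -0.986], [-1.0, 0.007, -0.004]]
contact_force: [-4.6, 1.9, 3.3]
opening: 0.015
time: 5.25
eef_pos: [0.6044, -0.2124, 0.2309]
tool_rot: [[0.008, 0.986, -0.166], [0.003, -0.166, -0.986], [-1.0, 0.007, -0.004]]
contact_force: [-1.1, 0.2, 1.9]
opening: 0.0149
t 5.25 eef [ 0.6044 -0.2124  0.2309] F [-1.13  0.2   1.94] T [-0.01  0.16  0.04] open 0.0149 J [-19.5, 25.1, 16.1, 80.7, 0.3, 80.1]
tool cm [-0.06 -0.04  0.02]
yaw 0.0011
tool x [ 0.0076  0.003  -1.    ] y [ 0.986 -0.166  0.007]
```

View pics/zd3.png

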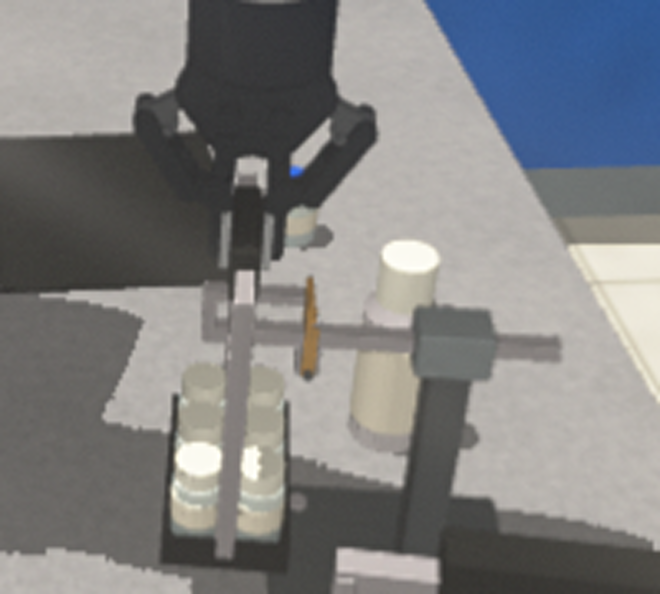

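```bash
python3 -m pendant '[[[-0.1,0,0,0],[-0.2,0,0,0],[-0.3,0,0,0],[-0.35,0,0,0],[-0.35,0,0,0]]]'
python3 -m pendant '[[[0,0,0,0],[0,0,0,0]]]'
```

```text
time: 5.8
eef_pos: [0.6044, -0.2124, 0.2343]
tool_rot: [[0.007, 0.986, -0.166], [0.003, -0.166, -0.986], [-1.0, 0.007, -0.004]]
contact_force: [-0.4, 0.0, -3.8]
opening: 0.0146
time: 6.0
eef_pos: [0.6044, -0.2124, 0.2342]
tool_rot: [[0.007, 0.986, -0.166], [0.003, -0.166, -0.986], [-1.0, 0.007, -0.004]]
contact_force: [-0.1, -0.2, -4.5]
opening: 0.0153
```

```bash
python3 -m pendant '[[[0,0.4,0,-0.01],[0,0.8,-0.01,-0.02],[0,1.2,-0.02,-0.02],[0,1.6,-0.03,-0.02],[0,2.0,-0.04,-0.02]]]'
python3 -m pendant '[[[0,0.1,0,0],[0,0.2,0,0],[0,0.3,0,0],[0,0.4,0,0],[0,0.4,0,0]]]'
python3 -c "
from h import *
togo((.635,-.2165,.2342),-.148)
n=[env.observe()['contact_force'] for _ in range(5)];print(np.round(n,2).tolist())
a=env.camera('side')['img'];cv2.imwrite('pics/zd4.png',cv2.resize(a[170:350,300:500],None,fx=3.3,fy=3.3,interpolation=cv2.INTER_CUBIC))"
```

```text
time: 6.5
eef_pos: [0.6246, -0.2154, 0.2342]
tool_rot: [[0.007, 0.989, -0.146], [0.003, -0.147, -0.989], [-1.0, 0.007, -0.004]]
contact_force: [-0.0, -0.8, -4.8]
opening: 0.015
time: 7.0
eef_pos: [0.6286, -0.216, 0.2343]
tool_rot: [[0.007, 0.989, -0.146], [0.003, -0.147, -0.989], [-1.0, 0.007, -0.004]]
contact_force: [-0.3, -0.3, -5.1]
opening: 0.015
t 7.0 eef [ 0.6286 -0.216   0.2343] F [-0.25 -0.3  -5.14] T [-0.01  0.05  0.03] open 0.015 J [-19.1, 27.7, 20.8, 82.8, 0.3, 79.3]
tool cm [ 0.01  0.64 -0.04]
yaw 0.001
tool x [ 0.0073  0.003  -1.    ] y [ 0.989 -0.147  0.007]
[[-0.25, -0.3, -5.14], [-0.25, -0.3, -5.14], [-0.25, -0.3, -5.14], [-0.25, -0.3, -5.14], [-0.25, -0.3, -5.14]]
```

View pics/zd4.png

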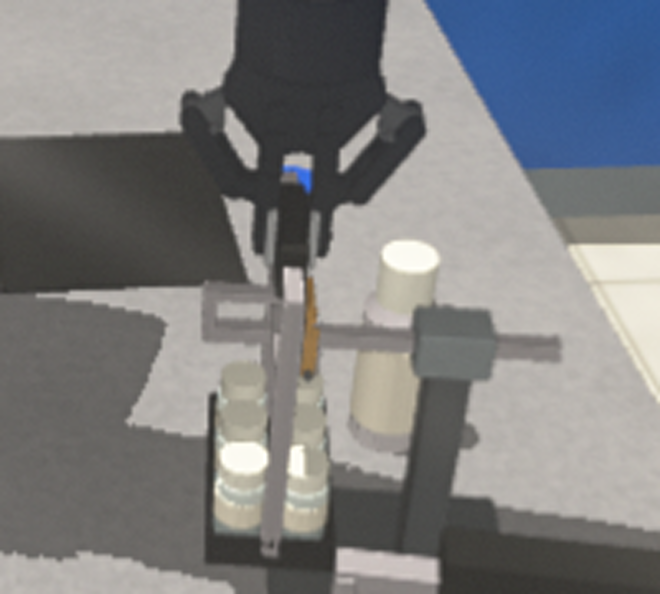

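```bash
for i in 1 2 3 4; do python3 -m pendant '[[[0,0.1,0,0],[0,0.2,0,0],[0,0.2,0,0]]]' | grep -E "pos|force"; python3 -c "
from h import *
print(np.round(env.observe()['torque'],3))"; done
```

```text
eef_pos: [0.6307, -0.2163, 0.2343]
contact_force: [0.2, -0.3, -4.3]
[ 0.037  0.018 -0.021]
eef_pos: [0.6328, -0.2166, 0.2343]
contact_force: [-0.4, -0.6, -4.5]
[0.03  0.028 0.054]
eef_pos: [0.6347, -0.2169, 0.2342]
contact_force: [-0.2, 0.7, -4.6]
[0.078 0.061 0.02 ]
eef_pos: [0.6367, -0.2172, 0.2342]
contact_force: [-1.7, -0.2, -3.8]
[ 0.04   0.363 -0.043]
```

```bash
for i in 1 2 3 4 5; do python3 -m pendant '[[[0,0.1,0,0],[0,0.2,0,0],[0,0.2,0,0]]]' | grep -E "pos|force"; python3 -c "
from h import *
print(np.round(env.observe()['torque'],3))"; done
python3 -c "
from h import *
togo((.652,-.2195,.2342),-.148)
a=env.camera('side')['img'];cv2.imwrite('pics/zd5.png',cv2.resize(a[170:350,300:500],None,fx=3.3,fy=3.3,interpolation=cv2.INTER_CUBIC))"
```

```text
eef_pos: [0.6387, -0.2175, 0.234]
contact_force: [-1.6, -1.0, -4.4]
[ 0.029  0.45  -0.012]
eef_pos: [0.6407, -0.2178, 0.2338]
contact_force: [-2.7, -0.5, -5.3]
[ 0.069  0.582 -0.034]
eef_pos: [0.6428, -0.2181, 0.2338]
contact_force: [-2.0, 0.5, -4.8]
[0.103 0.641 0.043]
eef_pos: [0.6449, -0.2183, 0.2338]
contact_force: [-2.8, 1.2, -4.7]
[ 0.078  0.681 -0.027]
eef_pos: [0.647, -0.2187, 0.2338]
contact_force: [-2.4, 0.0, -4.1]
[0.118 0.788 0.015]
t 9.75 eef [ 0.647  -0.2187  0.2338] F [-2.45  0.02 -4.11] T [0.12 0.79 0.02] open 0.0148 J [-18.8, 29.7, 24.3, 84.3, 0.3, 79.6]
tool cm [-0.04  0.51  0.01]
yaw 0.0011
tool x [ 0.0064  0.0033 -1.    ] y [ 0.989 -0.146  0.006]
```

View pics/zd5.png

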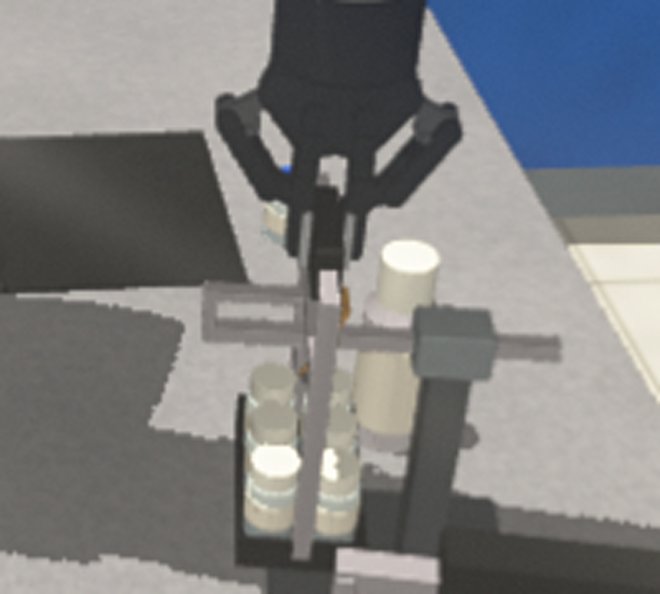

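```bash
for i in 1 2 3; do python3 -m pendant '[[[0,0.05,0,0],[0,0.1,0,0],[0,0.1,0,0]]]' | grep -E "pos|force"; python3 -c "
from h import *
print(np.round(env.observe()['torque'],3))"; done
```

```text
eef_pos: [0.648, -0.2188, 0.2338]
contact_force: [-2.9, 1.6, -4.6]
[0.121 0.779 0.032]
eef_pos: [0.6491, -0.219, 0.2338]
contact_force: [-3.0, -0.0, -4.2]
[0.092 0.826 0.03 ]
eef_pos: [0.6501, -0.2192, 0.2338]
contact_force: [-4.0, 1.5, -4.5]
[ 0.106  0.781 -0.024]
```

```bash
for i in 1 2 3; do python3 -m pendant '[[[0,0.05,0,0],[0,0.06,0,0],[0,0.06,0,0]]]' | grep -E "pos|force"; python3 -c "
from h import *
print(np.round(env.observe()['torque'],3))"; done
```

```text
eef_pos: [0.6508, -0.2193, 0.2338]
contact_force: [-3.3, 1.3, -4.1]
[ 0.153  0.855 -0.03 ]
eef_pos: [0.6514, -0.2194, 0.2338]
contact_force: [-2.8, 0.1, -5.6]
[ 0.146  0.835 -0.014]
eef_pos: [0.6517, -0.2194, 0.2338]
contact_force: [-5.5, 0.3, -3.5]
[0.174 1.237 0.045]
```

The solid stop is reached: about 5 N, 15.5 mm after first touch. I'll back off 0.5 mm and lift.

```bash
python3 -m pendant '[[[0,-0.05,0,0],[-0.2,-0.05,0,0],[-0.4,-0.05,0,0],[-0.6,-0.05,0,0],[-0.8,-0.05,0,0]]]' | grep -E "pos|force"
python3 -c "
from h import *
togo((.651,-.2193,.2688),-.148)"
```

```text
eef_pos: [0.6514, -0.2194, 0.2421]
contact_force: [-3.0, -0.6, -4.8]
t 12.1 eef [ 0.6514 -0.2194  0.2421] F [-2.98 -0.63 -4.82] T [ 0.08  0.55 -0.03] open 0.0149 J [-18.7, 30.2, 26.3, 85.8, 0.3, 79.7]
tool cm [-2.67 -0.02 -0.01]
yaw 0.0011
tool x [ 0.0065  0.0032 -1.    ] y [ 0.989 -0.146  0.006]
```

```bash
python3 -m pendant '[[[-0.4,0,0,0],[-0.8,0,0,0],[-1.2,0,0,0],[-1.6,0,0,0],[-2.0,0,0,0]]]' | grep -E "pos|force"
python3 -m pendant '[[[-0.4,0,0,0],[-0.8,0,0,0],[-0.9,0,0,0],[-0.9,0,0,0]]]' | grep -E "pos|force"
python3 -c "
from h import *
togo((.56,-.206,.272),-.148)
a=env.camera('side')['img'];cv2.imwrite('pics/zd6.png',cv2.resize(a[150:350,300:500],None,fx=3,fy=3,interpolation=cv2.INTER_CUBIC))
a=env.camera('wrist')['img'];cv2.imwrite('pics/w6.png',a)"
```

```text
eef_pos: [0.6517, -0.2195, 0.2627]
contact_force: [-0.2, 1.3, -3.5]
eef_pos: [0.6518, -0.2196, 0.2719]
contact_force: [0.1, -0.9, -5.0]
t 13.0 eef [ 0.6518 -0.2196  0.2719] F [ 0.11 -0.93 -4.95] T [-0.03 -0.03 -0.03] open 0.015 J [-18.8, 30.3, 30.8, 90.1, 0.3, 79.7]
tool cm [-0.08 -9.28 -0.  ]
yaw 0.0012
tool x [ 0.008   0.0028 -1.    ] y [ 0.989 -0.146  0.008]
```

View pics/zd6.png

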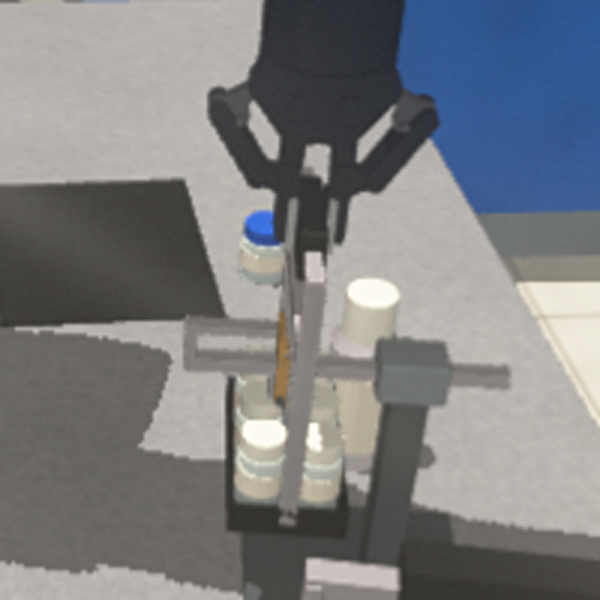

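View pics/w6.png

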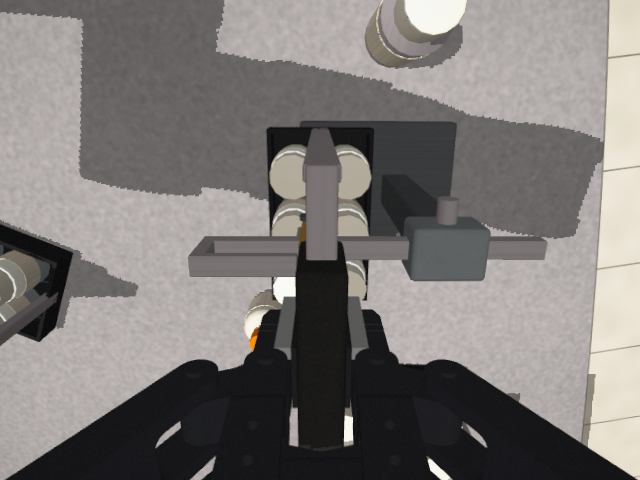

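```bash
for i in 1 2; do python3 -m pendant '[[[0,-1,0,0],[0,-2,0,0],[0,-3,0,0],[0,-4,0,0],[-0.02,-4.7,0,0]]]' | grep -E "pos|force"; done
python3 -c "
from h import *
togo((.513,-.199,.272),-.148)
S=env.camera('scene');cv2.imwrite('pics/s7.png',S['img'])
a=env.camera('side')['img'];cv2.imwrite('pics/zd7.png',cv2.resize(a[150:350,250:500],None,fx=3,fy=3,interpolation=cv2.INTER_CUBIC))
print('other',[atz(S,q,.0).round(3).tolist() for q in((224,222),(251,229),(278,188))])
print('handle other',[atz(S,q,.24).round(3).tolist() for q in((230,165),(250,140))])"
```

```text
eef_pos: [0.6044, -0.2125, 0.2712]
contact_force: [-0.0, 0.4, -4.7]
eef_pos: [0.557, -0.2055, 0.2713]
contact_force: [-0.3, 0.1, -4.5]
t 14.1 eef [ 0.557  -0.2055  0.2713] F [-0.27  0.1  -4.53] T [0.01 0.09 0.01] open 0.0144 J [-20.4, 19.9, 13.9, 83.7, 0.3, 78.0]
tool cm [-0.1  -4.44  0.  ]
yaw 0.001
tool x [ 0.007   0.0032 -1.    ] y [ 0.989 -0.146  0.006]
other [[0.329, -0.334, 0.0], [0.362, -0.249, 0.0], [0.207, -0.159, 0.0]]
handle other [[0.307, -0.278, 0.24], [0.217, -0.223, 0.24]]
```

View pics/zd7.png

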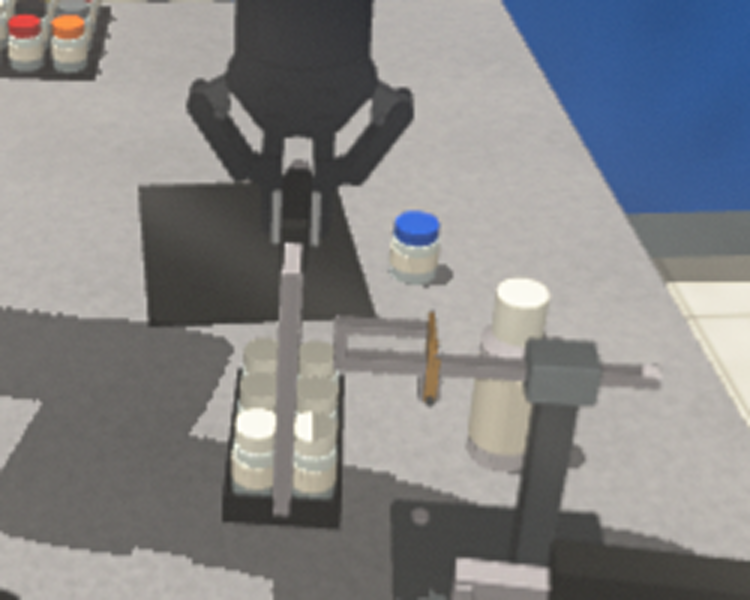

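View pics/s7.png

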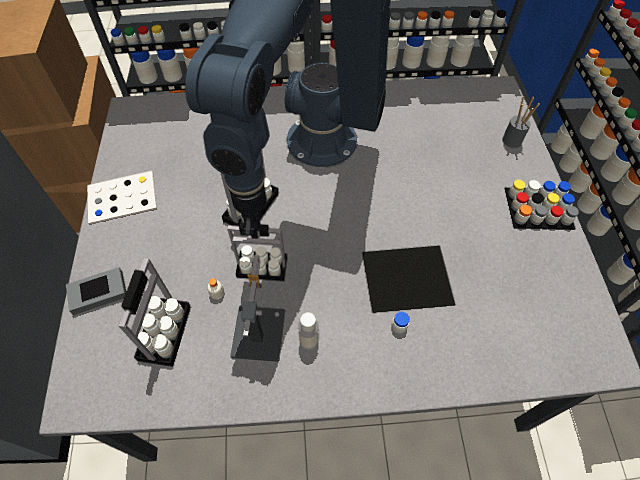

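```bash
python3 -m pendant '[[[0,-1,0,0],[-0.02,-2,0,0],[-0.03,-3,0,0],[-0.05,-4,0,0],[-0.05,-4.5,0,0]]]' | grep -E "pos|force"
python3 -m pendant '[[[0,0,-1,-0.02],[0,0,-3,-0.05],[0,0,-6,-0.09],[0,0,-9,-0.12],[0,0,-12,-0.15]]]'
python3 -c "
from h import *
togo((.569,.206,.25),0)
S=env.camera('scene');a=S['img'];cv2.imwrite('pics/zm.png',cv2.resize(a[235:325,350:465],None,fx=6,fy=6,interpolation=cv2.INTER_CUBIC))"
```

```text
eef_pos: [0.5113, -0.1988, 0.2721]
contact_force: [0.2, -0.1, -4.6]
time: 15.2
eef_pos: [0.5292, -0.0784, 0.2726]
tool_rot: [[0.008, 1.0, 0.005], [0.003, 0.005, -1.0], [-1.0, 0.008, -0.003]]
contact_force: [1.2, -0.4, -5.0]
opening: 0.015
t 15.2 eef [ 0.5292 -0.0784  0.2726] F [ 1.17 -0.4  -4.99] T [ 0.03 -0.06 -0.02] open 0.015 J [-8.6, 13.8, 5.4, 81.2, 0.3, 81.2]
tool cm [  2.38   4.1  -28.41]
yaw 0.0047
tool x [ 0.0076  0.0033 -1.    ] y [1.    0.005 0.008]
```

View pics/zm.png

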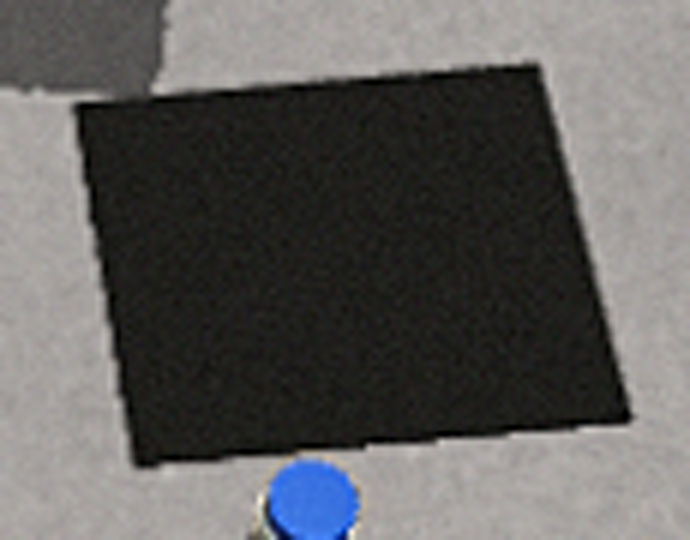

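```bash
python3 -c "
from h import *
S=env.camera('scene');m=lambda u,v:(350+u/6-.4,235+v/6-.4)
obs=[(S,(-.1,-.12,.005),m(75,104)),(S,(-.1,.12,.005),m(541,63)),(S,(.1,.12,.005),m(632,420)),(S,(.1,-.12,.005),m(136,467))]
p,r=fit(obs,0,[.57,.2,0]);print(p.round(4),r.round(1).tolist())
togo((p[0],p[1],.25),p[2])"
python3 -m pendant '[[[0,0.4,-4,0],[0,1.2,-8,0],[0,2,-12,0],[0,2.8,-16,0],[0,3.4,-20,0]]]'
```

```text
[0.5704 0.2063 0.0195] [[-0.3, -0.4], [0.0, -0.1], [0.7, 0.2], [-0.3, 0.2]]
t 15.3 eef [ 0.5295 -0.0764  0.2726] F [-0.22 -2.05 -5.2 ] T [-0.47 -0.04 -0.02] open 0.0147 J [-8.4, 13.8, 5.4, 81.2, 0.3, 81.2]
tool cm [  2.43   4.3  -28.22]
yaw -0.0115
tool x [ 0.0077  0.0047 -1.    ] y [1.    0.008 0.008]
time: 15.8
eef_pos: [0.5623, 0.1259, 0.2738]
tool_rot: [[0.008, 1.0, 0.009], [0.005, 0.009, -1.0], [-1.0, 0.008, -0.005]]
contact_force: [0.3, -0.2, -4.8]
opening: 0.0149
```

```bash
python3 -m pendant '[[[0,0.3,-3,0],[0.5,0.6,-6,-0.01],[1.5,0.7,-8,-0.01],[3,0.7,-8,-0.01],[4,0.7,-8,-0.01]]]'
python3 -c "
from h import *
togo((.5704,.2063,.19),.0195)
cv2.imwrite('pics/sd8.png',env.camera('side')['img'])
S=env.camera('scene');a=S['img'];cv2.imwrite('pics/s8.png',cv2.resize(a[205:345,330:480],None,fx=4.2,fy=4.2,interpolation=cv2.INTER_CUBIC))"
```

```text
time: 16.3
eef_pos: [0.5686, 0.2071, 0.233]
tool_rot: [[0.007, 1.0, 0.02], [0.004, 0.02, -1.0], [-1.0, 0.007, -0.004]]
contact_force: [-0.2, -0.1, -5.5]
opening: 0.0146
t 16.3 eef [0.5686 0.2071 0.233 ] F [-0.24 -0.15 -5.51] T [0.13 0.06 0.04] open 0.0146 J [20.0, 21.3, 10.4, 78.7, 0.1, 108.8]
tool cm [4.3  0.15 0.1 ]
yaw 0.001
tool x [ 0.0072  0.0044 -1.    ] y [1.    0.02  0.007]
```

View pics/s8.png

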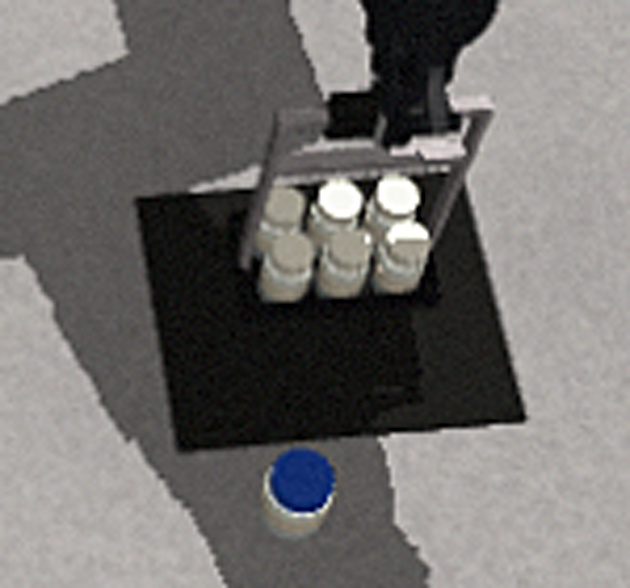

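View pics/sd8.png

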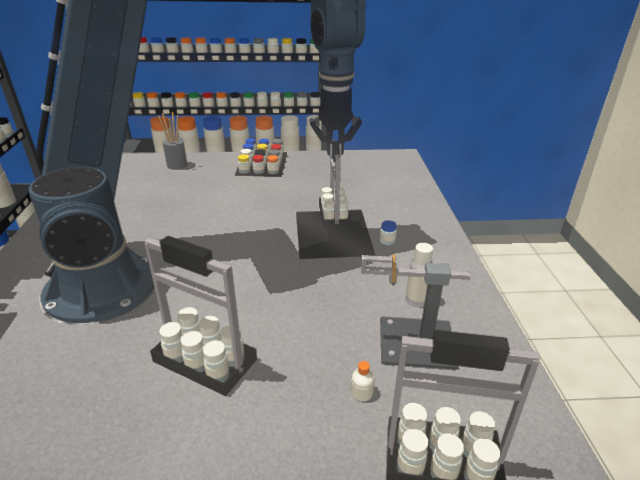

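```bash
python3 -m pendant '[[[1,0,0.05,0],[2,0.1,0.1,0],[3,0.15,0.1,0],[4,0.2,0.1,0],[4.6,0.2,0.1,0]]]' | grep -E "pos|force"
python3 -m pendant '[[[0.2,0,0,0],[0.4,0,0,0],[0.5,0,0,0],[0.6,0,0,0],[0.6,0,0,0]]]' | grep -E "pos|force"
python3 -c "
from h import *
togo((.5704,.2063,.176),.0195)"
```

```text
eef_pos: [0.5702, 0.2048, 0.1854]
contact_force: [-0.1, -0.4, -5.8]
eef_pos: [0.5702, 0.2048, 0.1795]
contact_force: [0.2, -0.7, -4.9]
t 17.4 eef [0.5702 0.2048 0.1795] F [ 0.25 -0.68 -4.87] T [-0.02  0.06  0.02] open 0.0149 J [19.7, 22.5, 4.5, 71.6, 0.1, 108.6]
tool cm [ 0.35  0.02 -0.15]
yaw -0.0008
tool x [ 0.0048  0.0034 -1.    ] y [1.    0.019 0.005]
```

```bash
for i in 1 2 3 4 ; do python3 -m pendant '[[[0.05,0,-0.04,0],[0.1,0,-0.04,0],[0.1,0,-0.04,0]]]' | grep -E "pos|force"; done
```

```text
eef_pos: [0.5703, 0.2053, 0.1786]
contact_force: [0.5, 0.7, -4.4]
eef_pos: [0.5702, 0.2057, 0.1775]
contact_force: [-0.1, -1.1, -5.4]
eef_pos: [0.5705, 0.2059, 0.1772]
contact_force: [-0.1, -3.1, 3.1]
eef_pos: [0.5707, 0.206, 0.1771]
contact_force: [-1.3, -4.3, 8.1]
```

```bash
python3 -m pendant '[[[-0.03,0,0,0],[-0.06,0,0,0],[-0.06,0,0,0]]]' | grep -E "pos|force"
python3 -c "
from h import *
togo((.5704,.2063,.176),.0195)
cv2.imwrite('pics/sd9.png',env.camera('side')['img'][130:290,230:430].repeat(3,0).repeat(3,1))"
```

```text
eef_pos: [0.5706, 0.2062, 0.1773]
contact_force: [0.3, -0.2, -3.9]
t 18.9 eef [0.5706 0.2062 0.1773] F [ 0.3  -0.21 -3.92] T [-0.02  0.09  0.01] open 0.0149 J [19.8, 22.5, 4.2, 71.3, 0.0, 108.8]
tool cm [ 0.13 -0.02 -0.01]
yaw -0.0011
tool x [ 0.0066  0.0032 -1.    ] y [1.    0.018 0.007]
```

View pics/sd9.png

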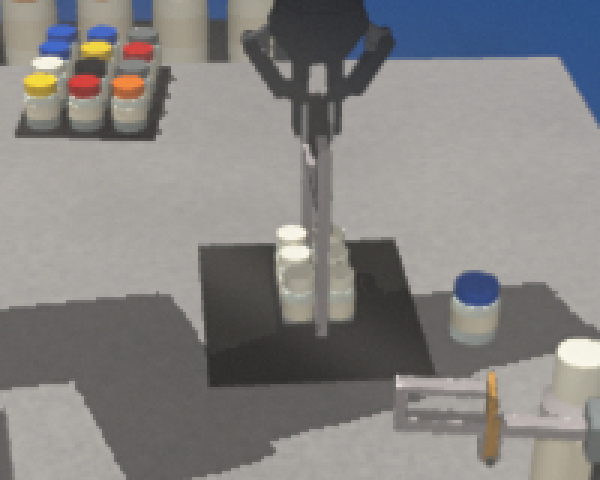

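It's resting on the mat and upright. I'll lower 0.3 mm and release.

```bash
python3 -m pendant '[[[0.03,0,0,0],[0.03,0,0,0]]]' | grep -E "pos|force"
python3 -m pendant '[[[0,0,0,0],[0,0,0,0],[0,0,0,0],[0,0,0,0],[0,0,0,0]]]' 1
python3 -m pendant '[[[0,0,0,0],[-0.5,0,0,0],[-2,0,0,0],[-5,0,0,0],[-8,0,0,0]]]'
python3 -c "
from h import *
togo((.5704,.2063,.3),.0195)"
```

```text
eef_pos: [0.5707, 0.2062, 0.1772]
contact_force: [0.4, -0.6, 0.6]
time: 19.65
eef_pos: [0.5708, 0.2062, 0.1772]
tool_rot: [[0.007, 1.0, 0.018], [0.003, 0.018, -1.0], [-1.0, 0.007, -0.003]]
contact_force: [0.2, 0.3, 0.2]
opening: 0.0844
time: 20.15
eef_pos: [0.5699, 0.2058, 0.2582]
tool_rot: [[0.006, 1.0, 0.018], [0.003, 0.018, -1.0], [-1.0, 0.006, -0.003]]
contact_force: [0.8, 0.3, 1.0]
opening: 0.0856
t 20.15 eef [0.5699 0.2058 0.2582] F [0.8  0.3  0.97] T [-0.02 -0.08 -0.08] open 0.0856 J [19.8, 21.2, 13.9, 82.4, 0.0, 108.8]
tool cm [-4.18  0.08 -0.06]
yaw -0.001
tool x [ 0.0062  0.003  -1.    ] y [1.    0.018 0.006]
```

```bash
python3 -m pendant '[[[-4,0,0,0],[-8,0,0,0],[-12,0,0,0],[-12,0,0,0],[-12,0,0,0]]]' | grep -E "pos|force"
python3 -c "
from h import *
S=env.camera('scene');cv2.imwrite('pics/s10.png',S['img']);D=env.camera('side');cv2.imwrite('pics/sd10.png',D['img'])
z=cv2.resize(S['img'][205:345,330:480],None,fx=4,fy=4,interpolation=cv2.INTER_CUBIC)
z2=cv2.resize(D['img'][130:290,270:400],None,fx=3.5,fy=3.5,interpolation=cv2.INTER_CUBIC);cv2.imwrite('pics/z10a.png',z);cv2.imwrite('pics/z10b.png',z2)"
```

```text
eef_pos: [0.5695, 0.2056, 0.3792]
contact_force: [-0.1, -0.3, -0.2]
```

View pics/s10.png

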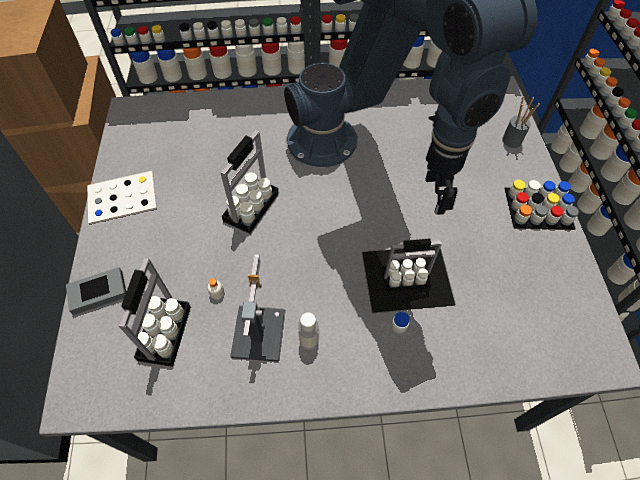

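View pics/z10a.png

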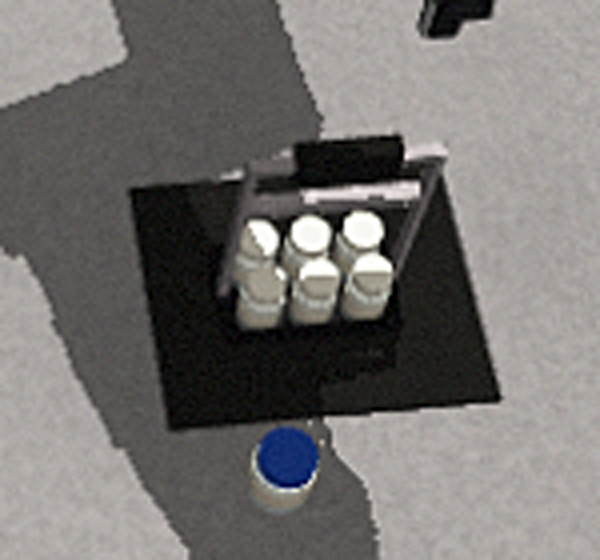

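View pics/z10b.png

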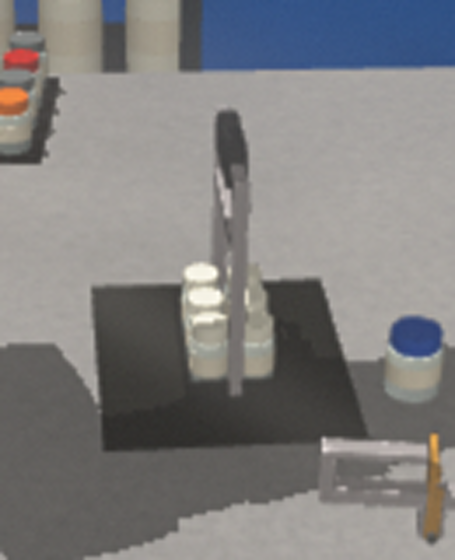

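```bash
python3 -c "
from h import *
S=env.camera('scene');m=lambda u,v:(330+u/4-.4,205+v/4-.4)
obs=[(S,(-.008,-.035,.202),m(297,143)),(S,(-.008,.035,.202),m(402,135)),(S,(.008,-.035,.170),m(300,187)),(S,(.008,.035,.170),m(405,175))]
p,r=fit(obs,.005,[.57,.2,0]);print(p.round(4),r.round(1).tolist())
D=env.camera('side');print('proj mat ctr',proj(S,[p[0],p[1],.005]),'upright bottom side: y-62',proj(D,body((.5704,.2063,.0195),[(0,-.062,.022),(0,-.062,.188)],.005)))
print('side upright px',(270+236/3.5,130+393/3.5),(270+240/3.5,130+165/3.5))
togo((.57,.206,.379))"
```

```text
[0.5729 0.2028 0.0567] [[0.6, -0.2], [0.8, -1.2], [-0.6, 0.6], [-0.8, 0.5]]
proj mat ctr [[406.36941671 278.20220083]] upright bottom side: y-62 [[335.96546033 236.10138834]
 [337.48958431 180.57638989]]
side upright px (337.42857142857144, 242.28571428571428) (338.57142857142856, 177.14285714285714)
t 20.85 eef [0.5687 0.2053 0.3769] F [0.69 0.28 0.34] T [ 0.02 -0.    0.01] open 0.0855 J [19.8, 22.4, 33.1, 100.4, 0.0, 108.8]
tool cm [-0.21  0.13 -0.07]
tool x [ 0.004   0.0023 -1.    ] y [1.    0.018 0.004]
```

Independent fits put the carrier within about 4 mm of the mat's centre, standing upright, with the robot clear of everything. I'm handing in.

```bash
python3 -c "
from workcell import env
print(env.hand_in())"
```

```text
the job is handed in; nothing more can be done
None
```

The jar carrier is off the hook and standing upright on the rubber mat, released, with the robot clear of it. I handed the job in at about 21 s of the 70 s allowed; hand-in reports no verdict.

- **Unhooking:** I gripped the handle block and lifted the bar about 3 mm off the prong. I then eased it back until the keeper reached its solid stop, about 15.5 mm after first touch. The highest sideways reading there was about 5.5 N. I backed off 0.5 mm, raised the bar to about 41 mm above the prong, and drew it off past the tip. The gripper stayed above the hook and keeper throughout.
- **Set-down:** The carrier touched the mat softly. I overshot slightly, pressing it down with about 8 N plus its own weight of about 4.8 N. I eased that back to about zero before letting go.
- **Final checks:** The release position puts the carrier within about 1 mm of the mat's centre. A rough fit from the last scene picture says about 4 mm off, with 0.04 rad more turn than the gripper showed. Those two disagree slightly, though the picture fit relies on hand-picked points.
- **Surroundings:** In the last picture the keeper was shut again and the other goods looked to be where they started. I judged that by eye and did not measure them.

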